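# Hold the dryer's ignition key turned

### The arm

A 7-joint arm with a two-finger parallel gripper is mounted at the origin on the work surface. World frame = base frame: x ahead of the robot, y to its left, z up, the work surface at z = 0. Lengths are in m, angles in rad, forces in N, time in s.
With the tool pointing down it reaches from about 0.4 to 0.875 m from the base axis. Payload 6.5 kg.
Tool frame: the origin (TCP) lies at the very end of the fingers, on their centre line; the grasp point (between the pads) lies 19 mm behind it; z points along the fingers, y is the line along which they close (so a half turn about z gives the same grasp; the last joint's range is limited). The gripper opens to 85 mm and grips with 20 to 120 N. Pads are 22 mm wide; open, the fingers measure 114 mm over their backs; the gripper's body (76 mm by 85 mm) begins 54 mm behind the grasp point. The pads swing forward as they close: fully open they stand 13 mm farther back than shut.
Start: joints at [1.271, 0.536, -0.004, 1.538, 0.003, 1.067, -0.071], TCP at [0.151, -0.632, 0.231] pointing down, gripper open.
Joint ranges: [-2.7, 2.7], [-0.37, 2.16], [-1.27, 1.26], [0.24, 2.4], [-1.31, 4.45], [0.19, 1.91], [-2.76, 2.76]. Speed limits (rad/s): [2.39, 2.39, 3.14, 3.14, 3.14, 3.14, 3.14].

### API

Orientations are given as a unit quaternion [x, y, z, w].
In Python, from bench import bot, optics gives the robot as it stands.
- The arm moves only by the shell command python3 -m creep 'ROWS' [FORCE]. ROWS is JSON, a list that holds one entry, the list of rows, each a list of 7 numbers: the gripper command: -1 is shut, 1 is fully open, values between are in proportion, then the shift along the tool's x, y, z in m, then the turn, a rotation vector about the tool's x, y, z in degrees. In form: [[[hand, x, y, z, wx, wy, wz], ...]]. A call has 1 to 8 rows; each row shifts and turns the commanded pose from where the row before left it, along the tool's axes as they then stand; what a row does not reach is not made up. A row lasts 1/8 s, in which the tool goes at most 62.5 mm and 10.7 degrees, less where a joint would pass 70% of its speed; a pose out of reach is approached as far as the arm can. A call is refused whole if a number of a shift passes 0.0625 or a number of a turn 10.7, either way. A call with a gripper value outside its range is refused whole. The fingers move at their own pace and stop on an object; FORCE is the grip in N (left out, the last holds). Time passes only in rows, so rows that do not move let the fingers close. It gives the time, the measured TCP pose, the force, the opening and the grip force at its end, in the units of the state.
- bot.sense(): the state, without advancing time (a new reading comes with each control period).
- optics.read_camera(name): name is "side" or "top"; returns a dict with "frame" (420x560x3 uint8, blue, green, red), "fx", "fy", "cx", "cy" (pixels), "dist_coeffs" ([k1, k2, p1, p2, k3] as OpenCV has them; the pictures are not rectified), "R" (3x3) and "t" (3): a world point X has camera coordinates R X + t. Camera axes: x right, y down, z forward; pixel columns grow to the right and rows downward; lengths in m; the calibration is good to about 2 mm. A picture is of the moment at which its call begins. There is no depth.
- bot.hand_in(): hands the job in; it is judged then, once.
The state is a dict: "clock": time; "qpos": joint angles; "dq": joint speeds; "joint_efforts": joint torques, N m; "eef_pos": TCP position; "orientation": TCP orientation; "ft_force": force on the tool from outside, world axes, zero at the start; "wrist_torque": the same for the moment, N m; "opening": finger opening in m; "grasp_force": force on a finger pad.
Only numpy, scipy, OpenCV 4.12 (cv2) and the standard library are available. Lean on these libraries where they do the work, as an engineer would, in place of code of your own. Each camera call takes 0.05 s, during which the arm holds its last target. There are 200 camera calls.

### The job

Start the mushroom dryer: take the key with the broad, flat rectangular head from the wooden key block, push it blade down into the key switch on top of the grey control box, working it past the sticky pins until it is fully home, and only then turn it clockwise (seen from above) a quarter turn to the stop. The switch springs back, so finish while still gripping the key and holding it turned. Leave the other two keys in the block, and the bowl and the mushroom where they are.

Things in the scene. Friction and masses are not known exactly. Their poses are not given: they have to be found in the camera images.
- key_bow (a point): Centre of the head of the key to use: flat upright black plate, 34 wide (its x) x 10 thick (its y) x 40 mm tall, z up along the key. Grip it across the 10 mm. Key: about 60 g, blade down in one of the block's three slots, head centre 30 mm above the block's top; lift 40 mm to clear it. The key is the same after a half turn about z.
- key_collar (a point): Same key, same axes: centre of the underside of its steel collar (22 mm across, 4 mm thick), 30 mm below the head's centre. Below it a round 6 mm neck, 9 mm long, then the flat steel blade, 14 wide (x) x 5 mm thick (y), ending in a rounded tip 34 mm below this point.
- rack: Wooden key block fixed on the table, 70 (x) x 240 (y) x 50 mm tall (z up), origin at the centre of its underside. Three slots in its top, at y = -80, 0 and 80 mm, their long side along x; each holds one key, in any order.
- panel: Grey control box fixed on the table, 160 (x) x 220 (y) x 80 mm tall (z up), origin at the centre of its underside; the key switch is in the middle of its top, a gauge and two small lamps near the top's far edge.
- lock_mouth (a point): Mouth of the key slot, centre, at the top of the switch's 46 mm square steel plate, 84 mm above the table; z up. Slot 17 (along x) x 8 mm; from 5 mm down 16 x 6.6 mm, both chamfered. The key goes straight down, its x along this x, either way round; fully home its collar lies on the plate (key_collar point on this point). It can turn only within 3 mm of home; once turned it cannot come out.
- lock_pins (a point): Point on the lock's axis 21 mm below the mouth, between two sprung, sticky pins that stand about 2.5 mm into the two ends of the slot, 16 and 26 mm below the mouth. The rounded blade pushes each aside with roughly 5 to 20 N of downward push.
- switch (a joint): Turn of the lock's cylinder (rad): 0 at rest, grows clockwise seen from above, stop at 1.5 (a quarter turn). A spring takes it back to 0 when let go: 0.03 N m at the start, 0.12 N m at the stop. The key has 0.1 to 0.2 rad of play in it, so the hand turns that much more than the cylinder.
- knobkey_head (a point): Centre of the head of another key in the block: round black knob, 26 mm across and 26 mm tall, its centre 23 mm above the block's top. Leave alone.
- slimkey_head (a point): Centre of the head of the third key in the block: slim black plate, 14 x 8 x 28 mm tall, its centre 24 mm above the block's top. Leave alone.
- bowl_mid (a point): Middle (22 mm up) of a steel bowl, 100 mm across, 45 mm tall, on the table. Leave alone.
- mushroom_mid (a point): Middle (22 mm up) of a brown mushroom, 54 mm across, 45 mm tall, on the table. Leave alone.
There are look-alikes about, which are no part of the job. Leave any blue or pink look-alike of the part that bears key_bow alone.

How it is judged:
On the way:
1. the key is fully home in the switch, not yet turned (distance between key_collar and lock_mouth below 0.004 m and angle between key_collar's own z axis and vertical below 0.12 rad and value of joint switch below 0.3 rad), for 0.2 s.
At the end, for the whole second after the job is handed in: The key is fully home (collar within 4 mm of the slot's mouth, upright within 0.12 rad), the switch is held turned to at least 1.3 rad of its 1.5 rad, the fingers are gripping the key (over 2 N), the other keys are within 20 mm and the bowl and the mushroom within 30 mm of where they began (distance between key_collar and lock_mouth below 0.004 m and angle between key_collar's own z axis and vertical below 0.12 rad and value of joint switch above 1.3 rad and contact force between the fingers and key above 2 N and distance of each of knobkey_head, slimkey_head from where it was at the start of the episode below 0.02 m and distance of each of bowl_mid, mushroom_mid from where it was at the start of the episode below 0.03 m); the arm keeps its last pose, push and grip.
It fails at once if another key is disturbed (distance of any of knobkey_head, slimkey_head from where it was at the start of the episode above 0.02 m).
It fails at once if the bowl or the mushroom is disturbed (distance of any of bowl_mid, mushroom_mid from where it was at the start of the episode above 0.03 m).
It also fails if it takes over 48 s, if anything falls off the work surface, if the arm or the gripper's body presses on something with over 40 N, if the wrist force passes 120 N, or if a joint passes its speed limit or range.

## Working session

There is one attempt and no reset: what is moved stays moved. The work goes in short steps, Python scripts to look and compute and a shell command to move; the robot and the scene stay as the last step left them, time stands still between calls to the robot, and variables do not carry over. Pictures are saved under pics/ and viewed, at most 10 in all, crops included, and the job is handed in when it is done.

```bash
mkdir -p pics; python3 - <<'E'
from bench import bot, optics
import cv2
s=bot.sense(); print(s)
for n in("top","side"):
    c=optics.read_camera(n); cv2.imwrite(f"pics/{n}0.png",c["frame"])
    print(n,{k:(v if k!="frame" else 0) for k,v in c.items()})
E
```

```text
{'clock': 0.0, 'qpos': array([ 1.2708143 ,  0.53717796, -0.00443488,  1.53888418,  0.00262929,
        1.06729103, -0.0712523 ]), 'dq': array([-1.00595351e-03,  3.78237042e-05,  5.03190711e-04,  1.27756606e-03,
        4.71898667e-04, -6.67178996e-04, -6.61703506e-05]), 'joint_efforts': array([ 4.31563021e-04, -5.83402705e+01,  1.04884755e+00, -2.59096527e+01,
        1.23123906e-02,  9.68542008e-03,  1.70947374e-05]), 'eef_pos': array([ 0.15040136, -0.63170518,  0.23040118]), 'orientation': array([ 9.93173854e-01,  1.16640156e-01, -1.79523033e-04, -8.58969212e-04]), 'ft_force': array([-0.01805598, -0.68638917,  0.07540179]), 'wrist_torque': array([0.03364185, 0.01123921, 0.04657288]), 'grasp_force': 0.0, 'opening': 0.08532234761992513}
top {'frame': 0, 'fx': 452.7047690943892, 'fy': 452.7047690943892, 'cx': 292.68899369234214, 'cy': 213.08701237422602, 'dist_coeffs': array([-0.09129513,  0.        ,  0.        ,  0.        ,  0.        ]), 'R': array([[-0.02193474, -0.99926919,  0.03130436],
       [-0.99730629,  0.01967805, -0.07066079],
       [ 0.06999315, -0.03276996, -0.99700907]]), 't': array([0.00900065, 0.58759852, 1.1343321 ])}
side {'frame': 0, 'fx': 437.5664293001228, 'fy': 437.5664293001228, 'cx': 277.36177709879615, 'cy': 211.42973803267756, 'dist_coeffs': array([-0.04463875,  0.        ,  0.        ,  0.        ,  0.        ]), 'R': array([[ 0.81885515, -0.57397788,  0.00506399],
       [-0.34680967, -0.50176112, -0.79243853],
       [ 0.4573831 ,  0.64713613, -0.60993076]]), 't': array([-0.46717782,  0.28789699,  0.61110827])}
```

View pics/top0.png

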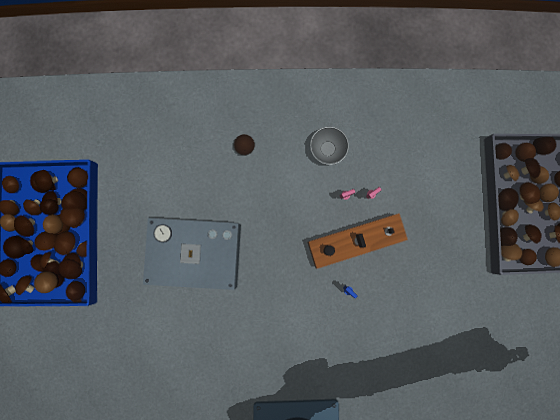

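View pics/side0.png

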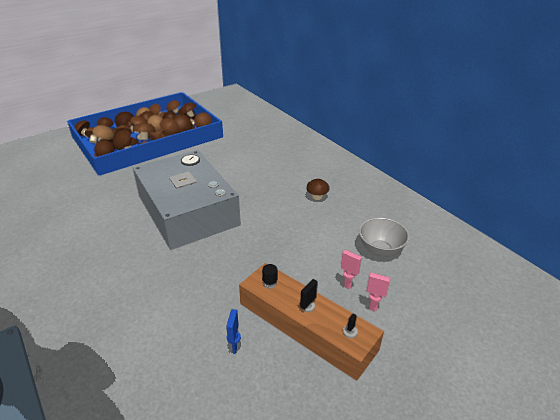

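The pictures show the block at top view (357,240). The flat-headed key is in the middle at (360,240), the knob at (328,250) and the slim key at (389,231). The switch plate is at (190,254), and in the side view the key head is at (309,294). Next I measure with masks.

```bash
cat > h.py <<'E'
import numpy as np, cv2
from bench import bot, optics
def cast(c,px,z):
    K=np.array([[c["fx"],0,c["cx"]],[0,c["fy"],c["cy"]],[0,0,1]])
    p=cv2.undistortPoints(np.float64(px).reshape(-1,1,2),K,c["dist_coeffs"]).reshape(-1,2)
    d=np.c_[p,np.ones(len(p))]@c["R"]; o=-c["R"].T@c["t"]
    return o+d*((z-o[2])/d[:,2])[:,None]
def blobs(m,off,amin=8):
    n,l,s,ce=cv2.connectedComponentsWithStats(m.astype(np.uint8))
    out=[]
    for i in range(1,n):
        if s[i,4]>=amin: 
            r=cv2.minAreaRect(np.argwhere(l==i)[:,::-1].astype(np.float32))
            out.append((ce[i]+off,s[i,4],r,l==i))
    return out
def proj(c,X):
    K=np.array([[c["fx"],0,c["cx"]],[0,c["fy"],c["cy"]],[0,0,1]])
    return cv2.projectPoints(np.float64(X).reshape(-1,1,3),cv2.Rodrigues(c["R"])[0],c["t"],K,c["dist_coeffs"])[0].reshape(-1,2)
E
python3 - <<'E'
from h import *
t=optics.read_camera("top"); s=optics.read_camera("side")
def orange(f):
    h=cv2.cvtColor(f,cv2.COLOR_BGR2HSV); return (h[...,0]<18)&(h[...,1]>120)&(h[...,2]>60)
for n,c,(x0,x1,y0,y1) in(("top",t,(295,415,205,275)),("side",s,(230,390,255,385))):
    f=c["frame"][y0:y1,x0:x1]; m=f.max(2)<45
    for b in blobs(m,(x0,y0)): print(n,"dark",b[0].round(1),b[1],b[2])
    for b in blobs(orange(f),(x0,y0),200):
        q=cv2.boxPoints(b[2])+(x0,y0); print(n,"orange",q.round(1).tolist())
        if n=="top": print(cast(c,q,.05).round(4).tolist())
for n,c,(x0,x1,y0,y1) in(("top",t,(172,210,236,272)),("side",s,(162,202,166,194))):
    f=c["frame"][y0:y1,x0:x1].astype(int); 
    m=(f[...,2]-f[...,0]>-4)&(f.max(2)>110)
    for b in blobs(m,(x0,y0),50):
        print(n,"plate",b[0],b[1],b[2]); q=cv2.boxPoints(b[2])+(x0,y0); print(cast(c,[np.array(b[2][0])+(x0,y0)],.084),cast(c,q,.084).round(4).tolist())
    cv2.imwrite(f"pics/p_{n}.png",cv2.resize(c["frame"][y0:y1,x0:x1],None,fx=9,fy=9,interpolation=0))
a=cv2.resize(t["frame"][205:275,295:415],None,fx=6,fy=6,interpolation=0)
p=cv2.imread("pics/p_top.png"); 
b=cv2.resize(s["frame"][255:320,250:330],None,fx=4,fy=4,interpolation=0)
C=np.zeros((420+160,800,3),np.uint8); C[:420,:720]=a; C[420:420+160,:160]=cv2.resize(p,(160,160)); 
cv2.imwrite("pics/rack.png",a)
D=np.zeros((330,800,3),np.uint8);D[:p.shape[0],:p.shape[1]]=p;D[:260,400:720]=b
cv2.imwrite("pics/pl.png",D)
E
```

```text
top dark [390.5 230.5] 20 ((95.5, 25.5), (3.0, 5.0), 90.0)
top dark [360.3 240.1] 88 ((65.2735824584961, 35.207550048828125), (13.736054420471191, 6.4559454917907715), 74.05460357666016)
top dark [328.6 249.9] 83 ((33.852943420410156, 45.088233947753906), (10.429031372070312, 8.973817825317383), 14.03624439239502)
top orange [[307.6, 241.4], [398.6, 212.8], [407.0, 239.6], [316.0, 268.2]]
[[0.5146, -0.0377, 0.05], [0.581, -0.2691, 0.05], [0.5132, -0.2881, 0.05], [0.448, -0.057, 0.05]]
side dark [269.3 274. ] 262 ((39.0, 19.0), (20.0, 14.0), 90.0)
side dark [308.1 293.9] 317 ((78.50000762939453, 39.0), (14.849242210388184, 28.991378784179688), 45.0)
side dark [351.2 322. ] 96 ((121.25675964355469, 66.95945739746094), (6.411561012268066, 16.604297637939453), 9.462321281433105)
side orange [[230.5, 298.1], [260.8, 251.5], [388.4, 334.5], [358.2, 381.1]]
side plate [182.40077821 179.38521401] 257 ((20.62973403930664, 13.421621322631836), (12.939779281616211, 24.62969207763672), 72.89727020263672)
[[0.48941269 0.24006261 0.084     ]] [[0.4693, 0.2663, 0.084], [0.5245, 0.2638, 0.084], [0.5092, 0.2143, 0.084], [0.4564, 0.2179, 0.084]]
```

View pics/rack.png

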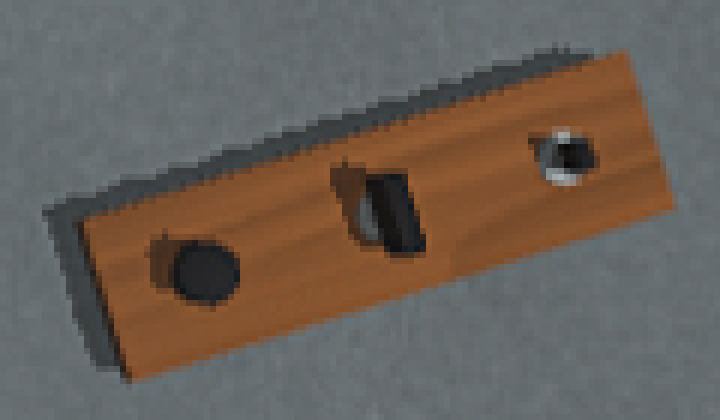

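View pics/pl.png

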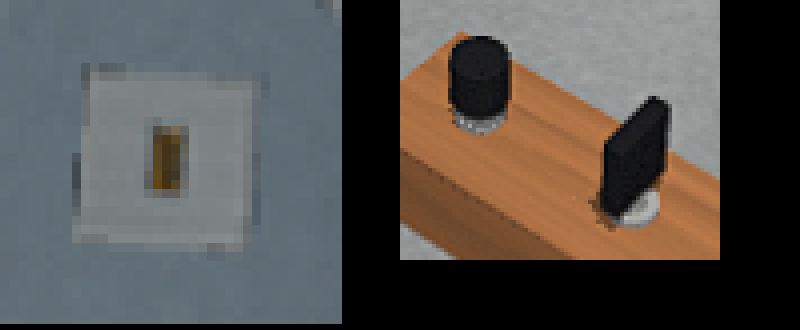

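The crops show an upright plate head whose dark blob is centred at (360,240) in the top view. The brass-coloured slot is at about (190,253), its long side nearly vertical in the image (world x).

```bash
python3 - <<'E'
from h import *
t=optics.read_camera("top"); s=optics.read_camera("side")
for n,c,(x0,x1,y0,y1) in(("top",t,(172,210,236,272)),("side",s,(170,195,172,188))):
    f=c["frame"][y0:y1,x0:x1].astype(int)
    for b in blobs(f[...,2]-f[...,0]>22,(x0,y0),6):
        q=np.array(b[2][0])+(x0,y0); print(n,"slot",b[0],b[1],b[2],cast(c,[b[0],q],.084).round(4).tolist())
f=t["frame"]; 
g=f[236:272,172:210].astype(int)
for th in (125,135,145):
    for b in blobs(g.min(2)>th,(172,236),100):
        q=cv2.boxPoints(b[2])+(172,236); w=cast(t,q,.084); print("plate",b[1],w.mean(0).round(4),[np.degrees(np.arctan2(*(w[i]-w[i-1])[1::-1])).round(1) for i in range(4)])
# line fits on panel: blue-grey mask
h=f[200:300,130:250].astype(int)
m=(h[...,0]-h[...,2]>12)
for b in blobs(cv2.morphologyEx(m.astype(np.uint8),cv2.MORPH_CLOSE,np.ones((5,5))),(130,200),500):
    q=cv2.boxPoints(b[2])+(130,200); w=cast(t,q,.08); print("panel",q.round(1).tolist(),w.mean(0).round(4),[np.degrees(np.arctan2(*(w[i]-w[i-1])[1::-1])).round(1) for i in range(4)],[np.linalg.norm(w[i]-w[i-1]).round(3) for i in range(4)])
# key: compare dark blobs with projection of the expected head box
X,Y=.5142,-.163
a=np.radians(16);R=np.array([[np.cos(a),-np.sin(a)],[np.sin(a),np.cos(a)]])
for n,c,(x0,x1,y0,y1) in(("top",t,(345,375,225,255)),("side",s,(295,322,275,314))):
    bb=max(blobs(c["frame"][y0:y1,x0:x1].max(2)<45,(x0,y0)),key=lambda b:b[1])
    P=[[*(R@[i*.017,j*.005]+[X,Y]),k] for i in(-1,1) for j in(-1,1) for k in(.06,.10)]
    hull=cv2.convexHull(proj(c,P).astype(np.float32)); M=cv2.moments(hull)
    pc=np.array([M["m10"],M["m01"]])/M["m00"]; print(n,"obs",bb[0],bb[1],"pred",pc,M["m00"], "shift m",(cast(c,[bb[0]],.08)-cast(c,[pc],.08)).round(4))
E
```

```text
top slot [190.         253.05263158] 19 ((18.0, 17.0), (6.0, 2.0), 90.0) [[0.4922, 0.2466, 0.084], [0.4924, 0.2466, 0.084]]
side slot [182.         179.81818182] 11 ((12.441177368164062, 7.764706611633301), (1.212678074836731, 7.276068687438965), 75.96376037597656) [[0.4876, 0.2394, 0.084], [0.4885, 0.2391, 0.084]]
panel [[127.5, 296.3], [133.0, 204.5], [243.8, 211.2], [238.3, 302.9]] [0.4912 0.2587 0.08  ] [np.float64(85.6), np.float64(-3.6), np.float64(-94.6), np.float64(175.6)] [np.float64(0.267), np.float64(0.221), np.float64(0.27), np.float64(0.22)]
top obs [360.29545455 240.125     ] 88 pred [360.0096898 240.3202992] 100.55139975412749 shift m [[ 0.0005 -0.0007  0.    ]]
side obs [308.09463722 293.90851735] 317 pred [307.45090258 292.08928174] 393.6621837471612 shift m [[-0.0015 -0.0036  0.    ]]
```

```bash
python3 -m creep '[[[0,0.038,-0.031,0,0,0,0],[0,0.038,-0.031,0,0,0,0],[0,0.038,-0.031,0,0,0,0],[0,0.038,-0.031,0,0,0,0],[0,0.038,-0.031,0,0,0,0],[0,0.038,-0.031,0,0,0,0],[0,0.038,-0.031,0,0,0,0],[0,0.038,-0.031,0,0,0,0]]]' && python3 -m creep '[[[0,0.038,-0.031,0,0,0,0],[0,0.038,-0.031,0,0,0,0],[0,0.038,-0.031,0,0,0,0],[0,0.038,-0.031,0,0,0,0],[0,0,0,0,0,0,-2.6],[0,0,0,0,0,0,0],[0,0,0,0,0,0,0]]]'
cat >> h.py <<'E'
from scipy.spatial.transform import Rotation as Ro
def go(x,y,z,yaw):
    """remaining move to a pointing-down pose, in tool axes"""
    s=bot.sense(); R=Ro.from_quat(s["orientation"]); M=R.as_matrix()
    T=Ro.from_euler("z",yaw,degrees=True)*Ro.from_euler("x",180,degrees=True)
    print("t",round(s["clock"],2),"pos",s["eef_pos"].round(4),"yaw",np.degrees(np.arctan2(M[1,0],M[0,0])).round(2),"tilt",M[:2,2].round(4),"F",s["ft_force"].round(1),"T",s["wrist_torque"].round(2),"open",round(s["opening"],4),"grip",round(s["grasp_force"],1),"q",s["qpos"].round(2))
    print("shift",(M.T@(np.array([x,y,z])-s["eef_pos"])).round(4),"turn",np.degrees((R.inv()*T).as_rotvec()).round(2))
E
python3 -c "
from h import *
go(.5142,-.1633,.061,16)"
```

```text
clock: 1.3
eef_pos: [0.3897, -0.3194, 0.2315]
orientation: [0.993, 0.117, 0.0, 0.0]
ft_force: [2.4, -0.8, -0.0]
opening: 0.0429
grasp_force: 0.0
clock: 2.17
eef_pos: [0.5075, -0.1656, 0.2312]
orientation: [0.99, 0.138, -0.0, 0.0]
ft_force: [0.1, -0.9, -1.2]
opening: 0.0428
grasp_force: 0.0
t 2.17 pos [ 0.5075 -0.1656  0.2312] yaw 15.87 tilt [-0.0003 -0.0004] F [ 0.1 -0.9 -1.2] T [ 0.01 -0.02  0.01] open 0.0428 grip 0.0 q [ 0.43  0.35 -0.25  1.84  0.1   0.97 -1.16]
shift [ 0.0071 -0.0005  0.1702] turn [ 0.02  0.02 -0.13]
```

```bash
python3 -m creep '[[[0,0.007,-0.0005,0.03,0,0,0],[0,0,0,0.04,0,0,0],[0,0,0,0.04,0,0,0],[0,0,0,0.03,0,0,0],[0,0,0,0.03,0,0,0],[0,0,0,0,0,0,0]]]'; python3 -m creep '[[[-1,0,0,0,0,0,0],[-1,0,0,0,0,0,0],[-1,0,0,0,0,0,0],[-1,0,0,0,0,0,0],[-1,0,0,0,0,0,0],[-1,0,0,0,0,0,0]]]' 80
python3 -c "
from h import *
go(.5142,-.1633,.061,16)"
```

```text
clock: 2.92
eef_pos: [0.5125, -0.1627, 0.0596]
orientation: [0.99, 0.138, -0.002, -0.001]
ft_force: [0.1, -0.1, 0.2]
opening: 0.0429
grasp_force: 0.0
clock: 3.68
eef_pos: [0.5156, -0.1629, 0.0628]
orientation: [0.99, 0.139, 0.001, 0.001]
ft_force: [-0.2, 0.7, 7.8]
opening: 0.0095
grasp_force: 78.0
t 3.67 pos [ 0.5156 -0.1629  0.0628] yaw 15.98 tilt [ 0.0023 -0.001 ] F [-0.2  0.7  7.8] T [-0.04  0.26 -0.04] open 0.0095 grip 78.0 q [ 0.38  0.61 -0.2   1.93  0.2   0.62 -1.24]
shift [-0.0015 -0.      0.0018] turn [ 0.09 -0.11 -0.02]
```

```bash
python3 -m creep '[[[-1,0,0,-0.01,0,0,0],[-1,0,0,-0.02,0,0,0],[-1,0,0,-0.03,0,0,0],[-1,0,0,-0.04,0,0,0],[-1,0,0,-0.04,0,0,0],[-1,0,0,0,0,0,0],[-1,0,0,0,0,0,0]]]' 100
python3 - <<'E'
from h import *
go(.492,.2465,.2,175)
t=optics.read_camera("top"); s=optics.read_camera("side")
p=bot.sense()["eef_pos"]; u,v=proj(s,[p])[0].astype(int)
a=cv2.resize(s["frame"][max(v-40,0):v+50,max(u-60,0):u+60],None,fx=6,fy=6,interpolation=0)
cv2.imwrite("pics/held.png",a); print(u,v)
# panel yaw from its long edges (Canny + Hough) at z=.08
e=cv2.Canny(t["frame"][205:300,135:250],40,120)
L=cv2.HoughLinesP(e,1,np.pi/360,25,minLineLength=40,maxLineGap=5)
for l in L[:,0]:
    w=cast(t,[l[:2]+[135,205],l[2:]+[135,205]],.08); d=w[1]-w[0]; print(l+[135,205,135,205],np.degrees(np.arctan2(d[1],d[0])).round(1),np.linalg.norm(d).round(3),w[:,:2].round(3).tolist())
E
```

```text
clock: 4.55
eef_pos: [0.514, -0.1622, 0.201]
orientation: [0.99, 0.139, -0.0, -0.0]
ft_force: [-0.7, -0.7, -0.4]
opening: 0.0089
grasp_force: 97.9
t 4.55 pos [ 0.514  -0.1622  0.201 ] yaw 16.0 tilt [-0.0007  0.0001] F [-0.7 -0.7 -0.4] T [ 0.03 -0.   -0.03] open 0.0089 grip 97.9 q [ 0.42  0.4  -0.25  1.85  0.12  0.91 -1.18]
shift [ 0.0915 -0.399   0.0011] turn [-6.00e-02 -1.00e-02 -1.59e+02]
310 234
[148 218 227 222] -94.0 0.192 [[0.578, 0.349], [0.565, 0.158]]
[148 216 228 220] -94.0 0.194 [[0.583, 0.349], [0.57, 0.155]]
[236 288 241 225] -5.4 0.151 [[0.407, 0.138], [0.557, 0.124]]
```

View pics/held.png

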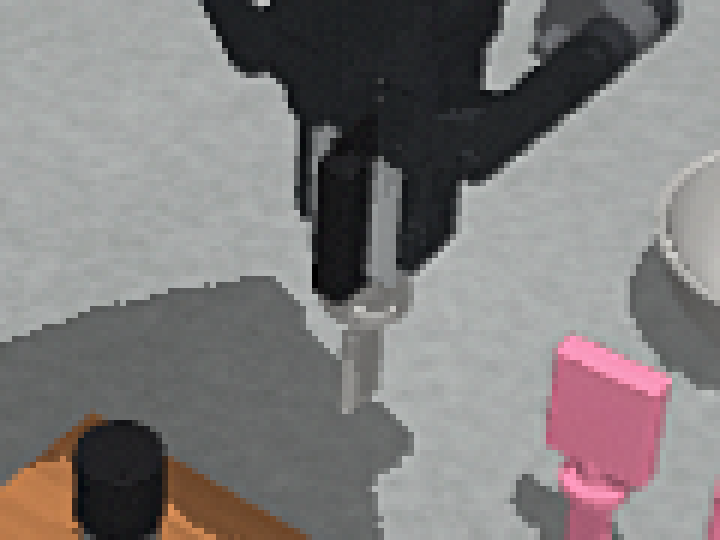

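Key is held upright (collar at crop (370,305)) and clear of the block.

```bash
python3 -m creep '[[[-1,0.0114,-0.05,0,0,0,0],[-1,0.0114,-0.05,0,0,0,0],[-1,0.0114,-0.05,0,0,0,0],[-1,0.0114,-0.05,0,0,0,0],[-1,0.0114,-0.05,0,0,0,0],[-1,0.0114,-0.05,0,0,0,0],[-1,0.0114,-0.05,0,0,0,0],[-1,0.0114,-0.05,0,0,0,0]]]' >/dev/null; python3 -m creep '[[[-1,0,0,0,0,0,-10],[-1,0,0,0,0,0,-10],[-1,0,0,0,0,0,-10],[-1,0,0,0,0,0,-10],[-1,0,0,0,0,0,-10],[-1,0,0,0,0,0,-10],[-1,0,0,0,0,0,-10],[-1,0,0,0,0,0,-10]]]' >/dev/null;  python3 -m creep '[[[-1,0,0,0,0,0,-10],[-1,0,0,0,0,0,-10],[-1,0,0,0,0,0,-10],[-1,0,0,0,0,0,-10],[-1,0,0,0,0,0,-10],[-1,0,0,0,0,0,-10],[-1,0,0,0,0,0,-10],[-1,0,0,0,0,0,-9.5],[-1,0,0,0,0,0,0]]]'
python3 -c "
from h import *
go(.492,.2465,.15,175.5)"
```

```text
t 6.65 pos [0.4913 0.2469 0.2   ] yaw 96.33 tilt [-0.0024 -0.0007] F [ 0.6  0.2 -1.2] T [-0.02 -0.06 -0.06] open 0.0089 grip 97.9 q [-0.02  0.5  -0.69  1.8   0.37  0.98 -0.76]
shift [-0.0005  0.0008  0.05  ] turn [ -0.13  -0.08 -79.17]$[0]: bad value
```

Nine rows was refused; I'll redo it as two calls.

```bash
python3 -m creep '[[[-1,0,0,0,0,0,-10],[-1,0,0,0,0,0,-10],[-1,0,0,0,0,0,-10],[-1,0,0,0,0,0,-10],[-1,0,0,0,0,0,-10],[-1,0,0,0,0,0,-10],[-1,0,0,0,0,0,-10],[-1,0,0,0,0,0,-9.2]]]' >/dev/null;  python3 -m creep '[[[-1,0,0,0.02,0,0,0],[-1,0,0,0.02,0,0,0],[-1,0,0,0,0,0,0],[-1,0,0,0,0,0,0]]]'
python3 - <<'E'
from h import *
go(.492,.2465,.15,175.5)
s=optics.read_camera("side"); t=optics.read_camera("top")
a=cv2.resize(s["frame"][120:200,140:220],None,fx=7,fy=7,interpolation=0)
cv2.imwrite("pics/over.png",a); print(proj(s,[[.492,.2465,.084],bot.sense()["eef_pos"]-[0,0,.047]]))
E
```

```text
clock: 8.15
eef_pos: [0.4919, 0.2476, 0.1612]
orientation: [0.042, 0.999, 0.0, -0.0]
ft_force: [-0.1, 0.5, -0.5]
opening: 0.009
grasp_force: 97.9
t 8.15 pos [0.4919 0.2476 0.1612] yaw 175.17 tilt [-0.0003  0.    ] F [-0.1  0.5 -0.5] T [-0.01 -0.03 -0.  ] open 0.009 grip 97.9 q [ 0.15  0.66 -0.96  1.82  0.64  1.    0.41]
shift [-0.0002 -0.001   0.0112] turn [ 0.   -0.02 -0.33]
[[182.44103477 177.69632751]
 [180.50745889 165.22369575]]
```

View pics/over.png

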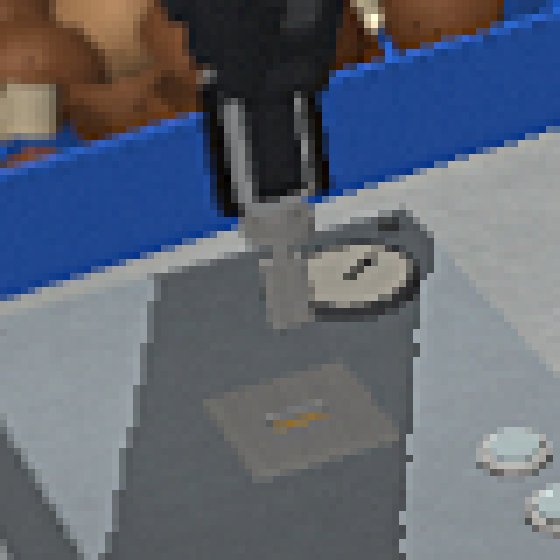

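The side view has the blade tip at crop (288,325), about 12 px above the slot at (300,417), and laterally in line. I descend gently.

```bash
python3 -m creep '[[[-1,0,-0.001,0.012,0,0,-0.3],[-1,0,0,0.012,0,0,0],[-1,0,0,0.004,0,0,0],[-1,0,0,0.003,0,0,0],[-1,0,0,0.003,0,0,0],[-1,0,0,0,0,0,0]]]' 110
python3 -c "
from h import *
go(.492,.2465,.097,175.5)"
```

```text
clock: 9.0
eef_pos: [0.4914, 0.2463, 0.127]
orientation: [0.039, 0.999, -0.0, -0.0]
ft_force: [-1.7, 0.2, -0.7]
opening: 0.0085
grasp_force: 107.2
t 9.0 pos [0.4914 0.2463 0.127 ] yaw 175.51 tilt [-0.001  -0.0002] F [-1.7  0.2 -0.7] T [0.09 0.42 0.01] open 0.0085 grip 107.2 q [ 0.12  0.7  -0.92  1.85  0.69  0.95  0.38]
shift [-0.0006  0.0003  0.03  ] turn [-0.02 -0.06  0.01]
```

```bash
python3 -m creep '[[[-1,0,0,0.002,0,0,0],[-1,0,0,0.002,0,0,0],[-1,0,0,0.002,0,0,0],[-1,0,0,0,0,0,0]]]'
python3 -c "
from h import *
go(.492,.2465,.097,175.5)"
```

```text
clock: 9.5
eef_pos: [0.4912, 0.2464, 0.1207]
orientation: [0.039, 0.999, 0.0, -0.001]
ft_force: [-4.3, 1.4, -1.8]
opening: 0.0085
grasp_force: 107.0
t 9.5 pos [0.4912 0.2464 0.1207] yaw 175.52 tilt [-0.0013  0.0001] F [-4.3  1.4 -1.8] T [0.4  1.05 0.03] open 0.0085 grip 107.0 q [ 0.12  0.71 -0.92  1.85  0.7   0.94  0.37]
shift [-0.0008  0.0002  0.0237] turn [ 0.   -0.07  0.02]
```

```bash
python3 -m creep '[[[-1,0.001,0.0003,0,0,0,0],[-1,0,0,0.002,0,0,0],[-1,0,0,0.002,0,0,0],[-1,0,0,0.002,0,0,0],[-1,0,0,0,0,0,0]]]'
python3 -c "
from h import *
go(.492,.2465,.097,175.5)"
```

```text
clock: 10.12
eef_pos: [0.4905, 0.247, 0.1155]
orientation: [0.039, 0.999, 0.0, -0.0]
ft_force: [-5.3, 0.2, 4.2]
opening: 0.0086
grasp_force: 108.3
t 10.12 pos [0.4905 0.247  0.1155] yaw 175.51 tilt [-0.0006  0.    ] F [-5.3  0.2  4.2] T [0.09 1.61 0.03] open 0.0086 grip 108.3 q [ 0.11  0.72 -0.91  1.86  0.7   0.93  0.37]
shift [-0.0016 -0.0003  0.0185] turn [-0.   -0.03  0.01]
```

```bash
python3 -m creep '[[[-1,0.0008,0,0.001,0,0,0],[-1,0,0,0.002,0,0,0],[-1,0,0,0.002,0,0,0],[-1,0,0,0.002,0,0,0],[-1,0,0,0,0,0,0]]]'
python3 -c "
from h import *
go(.492,.2465,.097,175.5)"
```

```text
clock: 10.75
eef_pos: [0.4891, 0.2468, 0.1076]
orientation: [0.039, 0.999, -0.0, -0.001]
ft_force: [-5.5, 1.8, -2.6]
opening: 0.0088
grasp_force: 107.2
t 10.75 pos [0.4891 0.2468 0.1076] yaw 175.53 tilt [-0.0018 -0.0001] F [-5.5  1.8 -2.6] T [ 0.34  1.38 -0.03] open 0.0088 grip 107.2 q [ 0.11  0.73 -0.9   1.86  0.71  0.92  0.36]
shift [-0.003  -0.0001  0.0106] turn [-0.01 -0.11  0.03]
```

```bash
python3 -m creep '[[[-1,0.001,0.0003,0.002,0,0,0],[-1,0,0,0.002,0,0,0],[-1,0,0,0.002,0,0,0],[-1,0,0,0.002,0,0,0],[-1,0,0,0,0,0,0]]]'
python3 -c "
from h import *
go(.492,.2465,.097,175.5)"
```

```text
clock: 11.38
eef_pos: [0.49, 0.2475, 0.1003]
orientation: [0.039, 0.999, 0.001, 0.001]
ft_force: [0.4, 1.5, -1.4]
opening: 0.0084
grasp_force: 107.4
t 11.38 pos [0.49   0.2475 0.1003] yaw 175.49 tilt [0.0014 0.0013] F [ 0.4  1.5 -1.4] T [ 0.51 -0.1   0.03] open 0.0084 grip 107.4 q [ 0.1   0.74 -0.89  1.87  0.73  0.9   0.35]
shift [-0.0021 -0.0009  0.0033] turn [ 0.08  0.07 -0.01]
```

```bash
python3 -m creep '[[[-1,0,0.0003,0.002,0,0,0],[-1,0,0,0.001,0,0,0],[-1,0,0,0.001,0,0,0],[-1,0,0,0.001,0,0,0],[-1,0,0,0,0,0,0]]]'
python3 -c "
from h import *
go(.492,.2465,.097,175.5)"
```

```text
clock: 12.0
eef_pos: [0.49, 0.2476, 0.0968]
orientation: [0.039, 0.999, -0.0, 0.001]
ft_force: [-1.8, -1.3, 15.4]
opening: 0.0089
grasp_force: 110.2
t 12.0 pos [0.49   0.2476 0.0968] yaw 175.48 tilt [ 0.002  -0.0003] F [-1.8 -1.3 15.4] T [-0.41  0.48  0.05] open 0.0089 grip 110.2 q [ 0.1   0.74 -0.89  1.87  0.73  0.9   0.34]
shift [-0.002  -0.001  -0.0002] turn [-0.01  0.12 -0.02]
```

```bash
python3 -m creep '[[[-1,0,0,0.001,0,0,0],[-1,0,0,0.001,0,0,0],[-1,0,0,0,0,0,0],[-1,0,0,0,0,0,0]]]'
python3 - <<'E'
from h import *
go(.49,.2476,.0968,175.5)
s=optics.read_camera("side")
cv2.imwrite("pics/home.png",cv2.resize(s["frame"][130:205,140:220],None,fx=7,fy=7,interpolation=0))
E
```

```text
clock: 12.5
eef_pos: [0.4901, 0.2478, 0.0967]
orientation: [0.039, 0.999, -0.001, 0.002]
ft_force: [-7.5, -7.9, 35.6]
opening: 0.009
grasp_force: 113.2
t 12.5 pos [0.4901 0.2478 0.0967] yaw 175.48 tilt [ 0.003  -0.0017] F [-7.5 -7.9 35.6] T [-1.61  1.53 -0.04] open 0.009 grip 113.2 q [ 0.09  0.74 -0.89  1.87  0.74  0.9   0.34]
shift [ 0.0001 -0.0002 -0.0001] turn [-0.08  0.18 -0.02]
```

View pics/home.png

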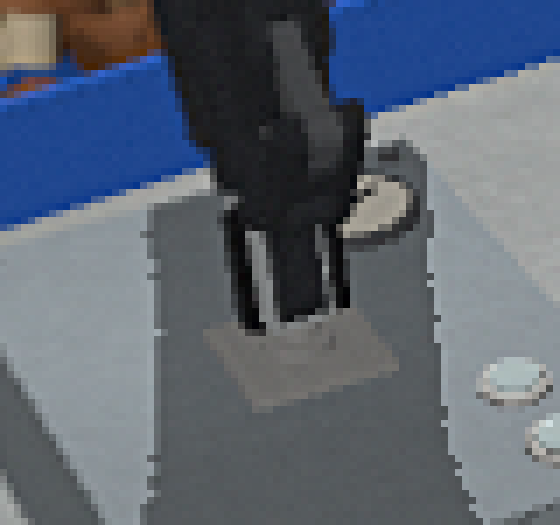

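The picture shows the collar seated on the plate at crop (300,330), and 35 N moves it no further, so the key is home. I relax the push and turn.

```bash
python3 -m creep '[[[-1,0,0,-0.0015,0,0,0],[-1,0,0,0,0,0,0],[-1,0,0,0,0,0,8],[-1,0,0,0,0,0,8],[-1,0,0,0,0,0,8],[-1,0,0,0,0,0,0]]]'
python3 -c "
from h import *
go(.49,.2476,.0968,81)"
```

```text
clock: 13.3
eef_pos: [0.4902, 0.248, 0.0968]
orientation: [0.247, 0.969, 0.0, 0.001]
ft_force: [-2.0, -2.1, 19.4]
opening: 0.0088
grasp_force: 110.5
t 13.3 pos [0.4902 0.248  0.0968] yaw 151.41 tilt [ 0.0028 -0.0002] F [-2.  -2.1 19.4] T [-0.48  0.68 -0.09] open 0.0088 grip 110.5 q [ 0.04  0.7  -0.8   1.87  0.66  0.85 -0.02]
shift [ 0.     -0.0004 -0.    ] turn [ 0.15  0.09 70.41]
```

Turning cleanly with small side forces, so I continue.

```bash
python3 -m creep '[[[-1,0,0,0,0,0,9],[-1,0,0,0,0,0,9],[-1,0,0,0,0,0,9],[-1,0,0,0,0,0,9],[-1,0,0,0,0,0,0]]]'
python3 -c "
from h import *
go(.49,.2476,.0968,81)"
```

```text
clock: 13.92
eef_pos: [0.4908, 0.2485, 0.0968]
orientation: [0.534, 0.845, 0.002, 0.001]
ft_force: [0.6, 0.0, 15.5]
opening: 0.0087
grasp_force: 110.0
t 13.93 pos [0.4908 0.2485 0.0968] yaw 115.41 tilt [0.0039 0.0011] F [ 0.6  0.  15.5] T [-0.14  0.19  0.01] open 0.0087 grip 110.0 q [-0.06  0.65 -0.65  1.87  0.54  0.8  -0.56]
shift [-0.0004 -0.0011 -0.    ] turn [ 2.400e-01 -3.000e-02  3.441e+01]
```

```bash
python3 -m creep '[[[-1,0,0,0,0,0,9],[-1,0,0,0,0,0,9],[-1,0,0,0,0,0,7],[-1,0,0,0,0,0,5],[-1,0,0,0,0,0,0]]]'
python3 -c "
from h import *
go(.49,.2476,.0968,81)"
```

```text
clock: 14.55
eef_pos: [0.4916, 0.2485, 0.0968]
orientation: [0.735, 0.678, 0.002, 0.001]
ft_force: [1.0, 0.9, 14.3]
opening: 0.0085
grasp_force: 109.7
t 14.55 pos [0.4916 0.2485 0.0968] yaw 85.45 tilt [0.0049 0.0017] F [ 1.   0.9 14.3] T [-0.05 -0.18  0.04] open 0.0085 grip 109.7 q [-0.15  0.62 -0.53  1.88  0.44  0.76 -1.  ]
shift [-0.0011 -0.0015 -0.    ] turn [ 0.27 -0.13  4.45]
```

```bash
for i in 1; do python3 -m creep '[[[-1,0,0,0,0,0,3],[-1,0,0,0,0,0,0]]]' >/dev/null; python3 -c "
from h import *
go(.49,.2476,.0968,81)"; python3 -m creep '[[[-1,0,0,0,0,0,3],[-1,0,0,0,0,0,0],[-1,0,0,0,0,0,0]]]' >/dev/null; python3 -c "
from h import *
go(.49,.2476,.0968,81)"; done
```

```text
t 14.8 pos [0.4916 0.2485 0.0968] yaw 82.48 tilt [0.0049 0.0019] F [ 0.9  0.3 13.6] T [-0.03 -0.25  0.06] open 0.0087 grip 109.7 q [-0.16  0.61 -0.52  1.88  0.43  0.76 -1.04]
shift [-0.0011 -0.0015 -0.    ] turn [ 0.26 -0.15  1.48]
t 15.18 pos [0.4917 0.2485 0.0968] yaw 79.5 tilt [0.005  0.0019] F [ 1.7  0.7 14.4] T [ 0.   -0.28  0.12] open 0.0089 grip 109.7 q [-0.17  0.61 -0.51  1.88  0.42  0.75 -1.09]
shift [-0.0012 -0.0015 -0.    ] turn [ 0.26 -0.16 -1.5 ]
```

```bash
python3 -m creep '[[[-1,0,0,0,0,0,2.5],[-1,0,0,0,0,0,0],[-1,0,0,0,0,0,0],[-1,0,0,0,0,0,0]]]' >/dev/null; python3 - <<'E'
from h import *
go(.49,.2476,.0968,81)
s=optics.read_camera("side")
cv2.imwrite("pics/end.png",cv2.resize(s["frame"][130:205,140:220],None,fx=7,fy=7,interpolation=0))
E
```

```text
t 15.68 pos [0.4917 0.2484 0.0968] yaw 76.99 tilt [0.005  0.0019] F [ 1.8  0.2 13.3] T [-0.02 -0.29  0.1 ] open 0.0088 grip 109.6 q [-0.17  0.61 -0.49  1.88  0.41  0.75 -1.12]
shift [-0.0012 -0.0015 -0.    ] turn [ 0.26 -0.16 -4.01]
```

View pics/end.png

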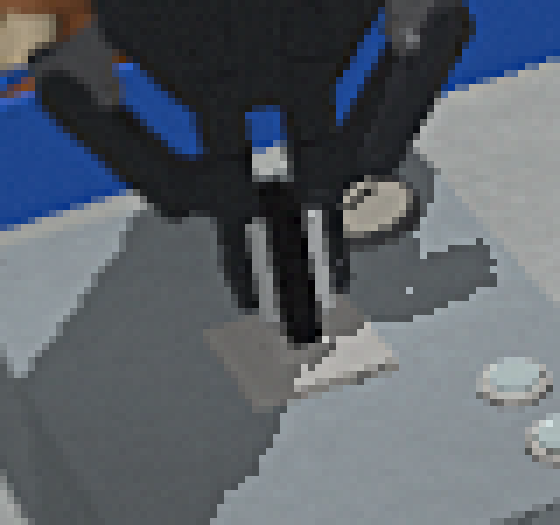

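```bash
python3 -m creep '[[[-1,0,0,0,0,0,3],[-1,0,0,0,0,0,0],[-1,0,0,0,0,0,0]]]' >/dev/null; python3 -c "
from h import *
go(.49,.2476,.0968,81)"; python3 -m creep '[[[-1,0,0,0,0,0,3],[-1,0,0,0,0,0,0],[-1,0,0,0,0,0,0]]]' >/dev/null; python3 -c "
from h import *
go(.49,.2476,.0968,81)"
```

```text
t 16.1 pos [0.4918 0.2484 0.0968] yaw 74.02 tilt [0.0052 0.0018] F [ 1.6  0.  13.8] T [-0.09 -0.36  0.28] open 0.0083 grip 109.7 q [-0.18  0.6  -0.48  1.88  0.4   0.75 -1.17]
shift [-0.0012 -0.0015 -0.    ] turn [ 0.27 -0.16 -6.98]
t 16.48 pos [0.4919 0.2483 0.0968] yaw 71.07 tilt [0.0055 0.0016] F [ 1.8 -0.1 12.4] T [-0.09 -0.45  0.52] open 0.0087 grip 109.8 q [-0.19  0.6  -0.47  1.88  0.39  0.74 -1.21]
shift [-0.0013 -0.0015 -0.    ] turn [ 0.28 -0.16 -9.93]
```

The torque climbs to 0.5 N m, so the key is firmly at the stop, still home and gripped. I hand in.

```bash
python3 -c "
from bench import bot
print(bot.hand_in())"
```

```text
the job is handed in; nothing more can be done
None
```

I handed the job in at about 16.5 s: the flat-headed key is fully home, turned clockwise to the stop (0.5 N m on the wrist) and still gripped at about 110 N; I touched nothing else, but did not re-measure the other keys, bowl or mushroom, and the hand-in gave no verdict.

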